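# Make up two medicine kits in their trays

## Task

Make up the two medicine kits. Long three-compartment tray: the syrup bottle in the compartment next to the pull tab, the tablet vial in the middle one and the dosing cup in the one farthest from the tab. Short two-compartment tray: the ointment jar in the compartment next to the pull tab and the dropper bottle in the other. Stand each one upright, flat on its compartment's floor, setting it down rather than dropping it, and do not shift the roll of tape or the yellow box.

Things in the scene. Friction and masses are not known exactly. Their poses are not given: they have to be found in the camera images.
- long_tray: Long bare-aluminium kit tray, 220 x 76 mm (plus tab), three square compartments in a row. Fixed. Floor 4 mm thick, walls 4 mm thick, their tops 15 mm above the table. Compartments 68 x 68 mm inside. Origin: centre of its underside; x runs lengthwise to the end with the pull tab (flat tongue 28 mm long, 40 mm wide), z up. Compartment centres: x = +72 mm (next to the tab), 0 and -72 mm, y = 0.
- short_tray: Short bare-aluminium kit tray, 148 x 76 mm (plus tab), two square compartments. Fixed. Floor 4 mm thick, walls 4 mm thick, their tops 15 mm above the table. Compartments 68 x 68 mm inside. Origin: centre of its underside; x runs lengthwise to the end with the pull tab (flat tongue 28 mm long, 40 mm wide), z up. Compartment centres: x = +36 mm (next to the tab) and -36 mm, y = 0.
- syrup_mid (a point): Syrup bottle: the largest bottle, amber glass with a paper label and a red screw cap. 88 mm tall; straight body 40 mm in diameter up to 58 mm, then a shoulder, cap 30 mm in diameter. About 0.11 kg. Stands upright on the table at the start. This point lies on its axis, half-way up; z is up along its axis.
- dropper_mid (a point): Dropper bottle: slim small amber bottle with a paper label, a narrow black collar and rubber bulb on top. 72 mm tall; straight body 30 mm in diameter up to 40 mm, collar 19 mm and bulb 13 mm in diameter. About 40 g. Stands upright on the table at the start. This point lies on its axis, half-way up; z is up along its axis.
- vial_mid (a point): Tablet vial: straight amber tube with a paper label, 30 mm in diameter, with a wider flat white cap (36 mm in diameter, the upper 14 mm). 58 mm tall. About 30 g. Stands upright on the table at the start. This point lies on its axis, half-way up; z is up along its axis.
- jar_mid (a point): Ointment jar: squat and closed, 40 mm tall; white body 44 mm in diameter, bare steel lid 48 mm in diameter over the upper 16 mm. About 70 g. Stands upright on the table at the start. This point lies on its axis, half-way up; z is up along its axis.
- cup_mid (a point): Dosing cup: small white open-topped plastic cup, mouth up, 40 mm tall, 41 mm in diameter at the rim, 39 mm at the foot, wall 2.5 mm. About 20 g. Stands upright on the table at the start. This point lies on its axis, half-way up; z is up along its axis.
- tape_mid (a point): Bystander: roll of brown tape lying flat, 90 mm in diameter, 24 mm high. This point is the middle of its hole, half-way up. Leave it where it is.
- caddy_mid (a point): Bystander: yellow plastic storage box with a vented lid, 118 x 218 x 65 mm (x, y, z), loose, 0.7 kg. This point is its centre. Leave it where it is.
Not all that is in view belongs to the job. What is shaped like the part that bears jar_mid but purple or turquoise is not meant.

How it is judged:
At the end, for the whole second after the job is handed in: Each of the five things is in its own compartment (centre within 22 mm of the compartment's centre along and across), upright within 0.12 rad, still, and at most 4 mm above its rest on the floor; the tape and the yellow box are within 20 mm of their start (x of syrup_mid in the frame of long_tray between 0.05 and 0.094 m and y of syrup_mid in the frame of long_tray between -0.022 and 0.022 m and z of syrup_mid in the frame of long_tray below 0.052 m and angle between each of syrup_mid, vial_mid, cup_mid, jar_mid, dropper_mid's own z axis and vertical below 0.12 rad and linear speed of each of syrup, vial, cup, jar, dropper below 0.02 m/s and x of vial_mid in the frame of long_tray between -0.022 and 0.022 m and y of vial_mid in the frame of long_tray between -0.022 and 0.022 m and z of vial_mid in the frame of long_tray below 0.037 m and x of cup_mid in the frame of long_tray between -0.094 and -0.05 m and y of cup_mid in the frame of long_tray between -0.022 and 0.022 m and z of cup_mid in the frame of long_tray below 0.028 m and x of jar_mid in the frame of short_tray between 0.014 and 0.058 m and y of jar_mid in the frame of short_tray between -0.022 and 0.022 m and z of jar_mid in the frame of short_tray below 0.028 m and x of dropper_mid in the frame of short_tray between -0.058 and -0.014 m and y of dropper_mid in the frame of short_tray between -0.022 and 0.022 m and z of dropper_mid in the frame of short_tray below 0.044 m and distance of each of tape_mid, caddy_mid from where it was at the start of the episode below 0.02 m); the robot touches nothing.
It fails at once if one of the five things is dropped (moves faster than 0.7 m/s while not held) ((contact force between syrup and the fingers below 0.01 N and linear speed of syrup above 0.7 m/s) or (contact force between dropper and the fingers below 0.01 N and linear speed of dropper above 0.7 m/s) or (contact force between vial and the fingers below 0.01 N and linear speed of vial above 0.7 m/s) or (contact force between jar and the fingers below 0.01 N and linear speed of jar above 0.7 m/s) or (contact force between cup and the fingers below 0.01 N and linear speed of cup above 0.7 m/s)).
It fails at once if the roll of tape is pushed away (distance of tape_mid from where it was at the start of the episode above 0.02 m).
It fails at once if the yellow box is pushed away (distance of caddy_mid from where it was at the start of the episode above 0.02 m).
It also fails if it takes over 128 s, if anything falls off the work surface, if the arm or the gripper's body presses on something with over 40 N, if the wrist force passes 120 N, or if a joint passes its speed limit or range.

## Robot

A 6-joint arm with a two-finger parallel gripper is mounted at the origin on the work surface. World frame = base frame: x ahead of the robot, y to its left, z up, the work surface at z = 0. Lengths are in m, angles in rad, forces in N, time in s.
With the tool pointing down it reaches from about 0.275 to 0.975 m from the base axis. Payload 8.4 kg.
Tool frame: the origin (TCP) lies midway between the tips of the shut fingers; the grasp point (between the pads) lies 19 mm behind it; z points along the fingers, y is the line along which they close (so a half turn about z gives the same grasp; the last joint's range is limited). The gripper opens to 92 mm and grips with 3 to 60 N. Pads are 20 mm wide; open, the fingers measure 128 mm over their backs; the gripper's body (75 mm by 189 mm) begins 69 mm behind the grasp point.
Start: joints at [-1.278, 0.353, 1.633, -0, 1.155, -0.002], TCP at [0.182, -0.598, 0.215] pointing down, gripper open.
Joint ranges: [-2.63, 2.63], [-0.92, 2.1], [0.06, 2.66], [-1.3, 4.44], [0, 2.69], [-3.02, 3.02]. Speed limits (rad/s): [2.22, 2.22, 2.79, 3.14, 3.14, 3.14].

## Interface

Orientations are given as a unit quaternion [x, y, z, w].
In Python, from station import env, optics, job gives the robot as it stands.
- The arm moves only by the tool arm_command, never from a script. Its argument "increments" is a list of rows, each a list of 7 numbers: the shift along the tool's x, y, z normalised to -1 to 1, where 1 is 10 cm, then the turn, a rotation vector about the tool's x, y, z normalised to -1 to 1, where 1 is pi rad, then the opening, from -1 (shut) to 1 (fully open). A call has 1 to 20 rows; each row shifts and turns the commanded pose from where the row before left it, along the tool's axes as they then stand; what a row does not reach is not made up. A row lasts 1/8 s, in which the tool goes at most 62.5 mm and 10.7 degrees, less where a joint would pass 70% of its speed; a pose out of reach is approached as far as the arm can. A call with a number of a shift or a turn outside -1 to 1 is refused whole. A call with a gripper value outside its range is refused whole. The fingers move at their own pace and stop on an object; "squeeze" is the grip in N (left out, the last holds). Time passes only in rows, so rows that do not move let the fingers close. It gives the time, the measured TCP pose, the force, the opening and the grip force at its end, in the units of the state.
- env.state(): the state, without advancing time (a new reading comes with each control period).
- optics.capture(name): name is "scene" or "top" or "wrist"; returns the picture (384x512x3 uint8, red, green, blue); there is no depth.
- optics.get_calibration(name): a dict with "K" (3x3 intrinsics, pixels), "view" (4x4, takes a point from world to camera coordinates); the wrist camera has in their place "hand_eye" (4x4, takes a point from camera to tool coordinates, whose origin is the TCP and whose axes are the flange's). Camera axes: x right, y down, z forward; pixel columns grow to the right and rows downward; lengths in m; the calibration is good to about 2 mm. A picture is of the moment at which its call begins: read the wrist's pose just before it. get_calibration takes no time and is no camera call.
- job.hand_in(): hands the job in; it is judged then, once.
Trained networks look in the newest picture that a camera, given by its name, has taken for a name from the list of things; names that differ only in an ending like _2 or _b are one class to them, and where a whole thing is asked for, a point or a joint stands for the part that bears it (a point fixed in the world has none). Each returns a list of dicts, best first, with "conf" (0 to 1); they miss things now and then, are a little off and sometimes report something else, mostly with a low value. They report only what shows in the picture. A call takes as long as a camera call. They do not tell look-alikes from the thing itself.
- optics.look_for(query, camera): "box" ([centre column, centre row, width, height] as shares, 0 to 1, of the picture: columns of its width, rows of its height, round what is visible of it).
- optics.mark_of(query, camera): "at" ([column, row] as shares, 0 to 1, of the picture: columns of its width, rows of its height: a listed point, or the origin of a listed thing).
The state is a dict: "time": time; "joint_positions": joint angles; "joint_velocities": joint speeds; "joint_torque": joint torques, N m; "tcp_pos": TCP position; "eef_rot": TCP orientation; "wrist_force": force on the tool from outside, world axes, zero at the start; "torque": the same for the moment, N m; "finger_gap": finger opening in m; "finger_force": force on a finger pad.
Only numpy, scipy, OpenCV 4.12 (cv2) and the standard library are available. Lean on these libraries where they do the work, as an engineer would, in place of code of your own. Each camera call takes 0.05 s, during which the arm holds its last target. There are 200 camera calls.

## Working session

There is one attempt and no reset: what is moved stays moved. The work goes in short steps, Python scripts to look and compute and a tool call to move; the robot and the scene stay as the last step left them, time stands still between calls to the robot, and variables do not carry over. Pictures are saved under pics/ and viewed, at most 14 in all, crops included, and the job is handed in when it is done.

Besides the shell and the picture viewer there is one more tool, called by a JSON object that holds its "method" and its "body", one argument or row to a line. arm_command: Moves the arm, as the interface text tells. Scaled input: -1 to 1 covers 10 cm each way for a shift and pi rad each way for a turn. Its arguments: {"type":"object","properties":{"increments":{"type":"array","items":{"type":"array","items":{"type":"number"}}},"squeeze":{"type":"number"}},"required":["increments"]}

```bash
mkdir -p pics; ls
cat > h.py <<'E'
import numpy as np, cv2
from station import env, optics, job
from scipy.spatial.transform import Rotation as R
def cam(name):
    c=optics.get_calibration(name); K=np.array(c["K"])
    if "view" in c: T=np.linalg.inv(np.array(c["view"]))
    else:
        s=env.state(); W=np.eye(4); W[:3,:3]=R.from_quat(s["eef_rot"]).as_matrix(); W[:3,3]=s["tcp_pos"]
        T=W@np.array(c["hand_eye"])
    return K,T
def ray(K,T,uv,z):
    d=T[:3,:3]@np.linalg.inv(K)@np.array([uv[0],uv[1],1]); o=T[:3,3]
    return o+d*(z-o[2])/d[2]
def snap(name,f):
    im=optics.capture(name); cv2.imwrite(f"pics/{f}.png",im[:,:,::-1]); return im
H=dict(syrup_mid=.044,dropper_mid=.036,vial_mid=.029,jar_mid=.02,cup_mid=.02,tape_mid=.012,caddy_mid=.0325,long_tray=0.,short_tray=0.)
E
python3 - <<'E'
from h import *
s=env.state(); print(s)
for n in ["top","scene"]:
    snap(n,n+"0"); K,T=cam(n); print(n,T[:3,3].round(3),K[0,0])
    for q,z in H.items():
        for m in optics.mark_of(q,n)[:3]:
            uv=np.array(m["at"])*[512,384]; print(q,round(m["conf"],2),uv.round(),ray(K,T,uv,z).round(3))
E
```

```text
pics
{'time': 0.0, 'joint_positions': array([-1.27839502e+00,  3.53650857e-01,  1.63414638e+00,  1.27168214e-05,
        1.15519039e+00, -2.37905028e-03]), 'joint_velocities': array([-0.00033355, -0.00019141, -0.00032901,  0.0002197 , -0.00152894,
        0.00088008]), 'joint_torque': array([ 3.07688511e-03, -5.93838143e+01, -3.34210825e+01,  6.99519203e-02,
        2.35595653e-02, -1.60930931e-04]), 'tcp_pos': array([ 0.18145241, -0.59755394,  0.21385676]), 'eef_rot': array([ 9.89157854e-01,  1.46854533e-01, -9.50354076e-05, -6.91009717e-04]), 'wrist_force': array([-0.1293816 ,  0.4712939 , -0.39927471]), 'torque': array([-0.0538575 ,  0.00948865, -0.00960773]), 'finger_force': 0.0, 'finger_gap': 0.09218150488107887}
top [ 0.245 -0.003  1.548] 454.5959412631098
syrup_mid 0.46 [328. 228.] [ 0.372 -0.273  0.044]
dropper_mid 0.4 [204. 213.] [0.433 0.139 0.036]
vial_mid 0.47 [161. 216.] [0.427 0.283 0.029]
jar_mid 0.63 [304. 206.] [ 0.451 -0.2    0.02 ]
jar_mid 0.59 [298. 244.] [ 0.321 -0.172  0.02 ]
jar_mid 0.58 [279. 217.] [ 0.415 -0.113  0.02 ]
cup_mid 0.52 [249. 209.] [ 0.446 -0.012
[... 229 characters left out ...]
] 372.20283503154485
dropper_mid 0.73 [298. 172.] [0.427 0.142 0.036]
dropper_mid 0.48 [250. 196.] [ 0.459 -0.034  0.036]
vial_mid 0.72 [ 96. 302.] [ 0.609 -0.491  0.029]
vial_mid 0.7 [335. 160.] [0.424 0.281 0.029]
jar_mid 0.63 [231. 178.] [ 0.352 -0.052  0.02 ]
jar_mid 0.59 [191. 220.] [ 0.461 -0.216  0.02 ]
jar_mid 0.57 [193. 179.] [ 0.308 -0.161  0.02 ]
cup_mid 0.61 [ 97. 301.] [ 0.602 -0.491  0.02 ]
cup_mid 0.52 [251. 195.] [ 0.445 -0.023  0.02 ]
cup_mid 0.49 [164. 202.] [ 0.362 -0.268  0.02 ]
tape_mid 0.94 [384. 163.] [0.487 0.433 0.012]
caddy_mid 0.57 [ 97. 302.] [ 0.611 -0.489  0.032]
long_tray 0.92 [223. 262.] [ 0.613 -0.178  0.   ]
short_tray 0.57 [331. 216.] [ 0.599  0.16  -0.   ]
```

Run:
```python
import cv2
a=cv2.imread("pics/top0.png")[120:300,90:450]; cv2.imwrite("pics/top0c.png",cv2.resize(a,(800,400),interpolation=cv2.INTER_CUBIC))
a=cv2.imread("pics/scene0.png")[100:380,0:430]; cv2.imwrite("pics/scene0c.png",cv2.resize(a,(800,521),interpolation=cv2.INTER_CUBIC))
```

```text
(no output)
```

View pics/top0c.png

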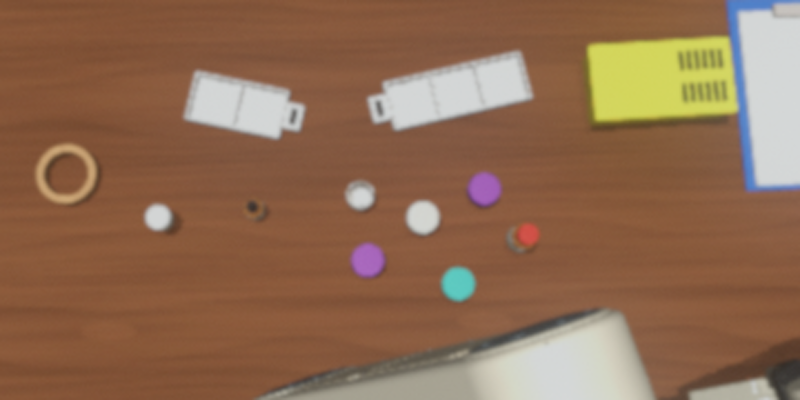

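View pics/scene0c.png

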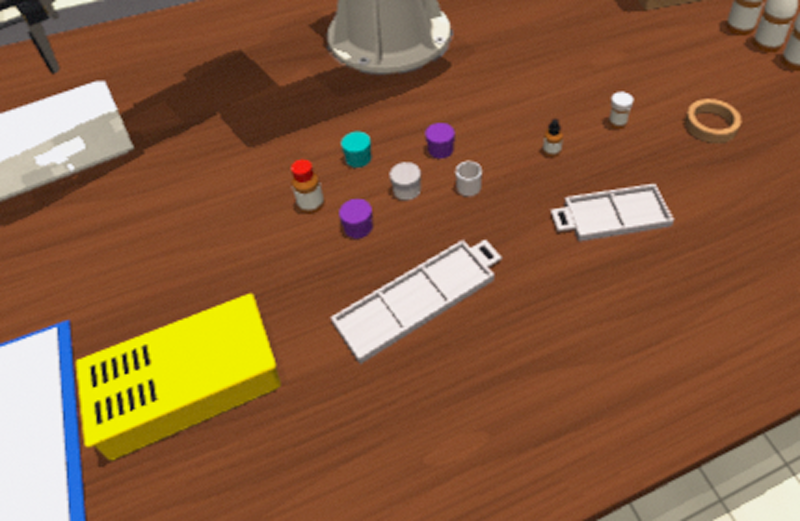

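The top and scene views agree. In the full top image the white/steel jar is at (280,217), and the look-alikes are at (304,206), (298,244) and (256,237). The cup is at (250,208), syrup at (328,228), dropper at (204,213) and vial at (161,217). The long tray's tab points left (+y) and the short tray's tab points right (-y). Next I'll fit the trays from their outlines.

```bash
cat >> h.py <<'E'
def tray(im,K,T,c,L):
    "c: rough world centre; fit outline (incl. tab) -> centre, yaw"
    hsv=cv2.cvtColor(im,cv2.COLOR_RGB2HSV)
    m=((hsv[...,1]<70)&(hsv[...,2]>90)).astype(np.uint8)
    m=cv2.morphologyEx(m,cv2.MORPH_CLOSE,np.ones((5,5)))
    n,l,st,ce=cv2.connectedComponentsWithStats(m)
    p=np.linalg.inv(T)@np.append(c,1); uv=K@p[:3]; uv=uv[:2]/uv[2]
    k=1+np.argmin(np.linalg.norm(ce[1:]-uv,axis=1))
    v,u=np.nonzero(l==k)
    P=np.array([ray(K,T,(a,b),.012)[:2] for a,b in zip(u,v)])
    g=P.mean(0); d=np.linalg.svd(P-g,full_matrices=False)[2][0]
    q=(P-g)@d; e=np.array([-d[1],d[0]]); w=(P-g)@e
    # tab end = narrow
    wid=lambda s:np.ptp(w[s])
    if wid(q<q.min()+.02)<wid(q>q.max()-.02): d=-d;e=-e;q=-q;w=-w
    cen=g+d*(q.max()+q.min()-.028)/2+e*(w.max()+w.min())/2
    return cen.round(4),round(float(np.arctan2(d[1],d[0])),4),np.ptp(q).round(3),np.ptp(w).round(3)
E
python3 - <<'E'
from h import *
for n in ["top","scene"]:
    im=cv2.imread(f"pics/{n}0.png")[:,:,::-1].copy(); K,T=cam(n)
    print(n,tray(im,K,T,(.615,-.18,.01),.22),tray(im,K,T,(.597,.16,.01),.148))
E
```

```text
top (array([ 0.6112, -0.1775]), 1.7779, np.float64(0.256), np.float64(0.085)) (array([0.597 , 0.1655]), -1.8072, np.float64(0.183), np.float64(0.084))
scene (array([ 0.6122, -0.179 ]), 1.7831, np.float64(0.251), np.float64(0.085)) (array([0.598 , 0.1634]), -1.8039, np.float64(0.179), np.float64(0.087))
```

{"method": "arm_command", "body": {
  "increments": [
    [0,0,-0.1,0,0,-0.0525,1],
    [0,0,-0.1,0,0,-0.0525,1],
    [0,0,-0.1,0,0,-0.0525,1],
    [0,0,-0.1,0,0,-0.0525,1],
    [0,0,-0.1,0,0,-0.0525,1],
    [0,0,-0.1,0,0,-0.0525,1],
    [0,0,-0.1,0,0,-0.0525,1],
    [0,0,-0.1,0,0,-0.0525,1],
    [0,0,0,0,0,-0.0525,1]
  ]
}}

```text
time: 2.12
tcp_pos: [0.1817, -0.5985, 0.2956]
eef_rot: [0.628, 0.779, -0.0, 0.001]
wrist_force: [0.3, -0.1, -0.3]
finger_gap: 0.0918
finger_force: 0.0
```

{"method": "arm_command", "body": {
  "increments": [
    [0.4,0.3,0,0,0,0,1],
    [0.4,0.3,0,0,0,0,1],
    [0.4,0.3,0,0,0,0,1],
    [0.4,0.3,0,0,0,0,1],
    [0.4,0.3,0,0,0,0,1],
    [0.4,0.3,0,0,0,0,1],
    [0.4,0.3,0,0,0,0,1],
    [0.4,0.3,0,0,0,0,1],
    [0.4,0.3,0,0,0,0,1],
    [0.4,0.3,0,0,0,0,1],
    [0.4,0.3,0,0,0,0,1],
    [0.4,0.2,0,0,0,0,1],
    [0,0,0,0,0,0,1],
    [0,0,0,0,0,0,1]
  ]
}}

```text
time: 3.88
tcp_pos: [0.4246, -0.0563, 0.2946]
eef_rot: [0.629, 0.777, -0.0, 0.0]
wrist_force: [0.5, 0.3, -0.6]
finger_gap: 0.0921
finger_force: 0.0
```

```bash
cat >> h.py <<'E'
def yaw(): 
    x=R.from_quat(env.state()["eef_rot"]).as_matrix(); return float(np.arctan2(x[1,0],x[0,0])), x[2,2]
def marks(n,qs,top=2):
    K,T=cam(n); optics_im=optics.capture(n)
    for q in qs:
        for m in optics.mark_of(q,n)[:top]:
            uv=np.array(m["at"])*[512,384]; print(q,round(m["conf"],2),uv.round(),ray(K,T,uv,H[q]).round(4))
    return optics_im
def to(p,y=None):
    "tool-frame increments (m) to p, and yaw turn in units of pi after"
    M=R.from_quat(env.state()["eef_rot"]).as_matrix(); d=M.T@(np.array(p)-env.state()["tcp_pos"])
    print("shift/0.1m",(d*10).round(3),"turn",None if y is None else round(-(y-yaw()[0])/np.pi,4))
E
python3 - <<'E'
from h import *
print(env.state()["tcp_pos"],yaw(),cam("wrist")[1].round(3))
im=marks("wrist",["cup_mid","jar_mid","syrup_mid","long_tray","vial_mid","dropper_mid"],4)
cv2.imwrite("pics/w1.png",im[:,:,::-1])
E
```

```text
[ 0.42456174 -0.05626266  0.29462129] (1.7801368990285553, np.float64(-0.999999908894064)) [[ 0.978  0.199  0.059  0.407]
 [ 0.208 -0.936 -0.283  0.024]
 [-0.001  0.29  -0.957  0.465]
 [ 0.     0.     0.     1.   ]]
cup_mid 0.84 [277. 148.] [ 0.4486 -0.0224  0.02  ]
cup_mid 0.46 [240. 202.] [ 0.4058 -0.1265  0.02  ]
jar_mid 0.87 [182. 210.] [ 0.3104 -0.1625  0.02  ]
jar_mid 0.74 [255. 249.] [ 0.4514 -0.211   0.02  ]
jar_mid 0.73 [214. 143.] [ 0.3451 -0.0357  0.02  ]
jar_mid 0.57 [246. 205.] [ 0.4173 -0.1299  0.02  ]
syrup_mid 0.87 [208. 274.] [ 0.376  -0.2655  0.044 ]
long_tray 0.68 [339. 244.] [ 0.6074 -0.1773  0.    ]
long_tray 0.54 [397.  46.] [0.5971 0.1665 0.    ]
long_tray 0.28 [242. 199.] [ 0.4091 -0.1263  0.    ]
dropper_mid 0.82 [293.  34.] [0.4329 0.1402 0.036 ]
```

View pics/w1.png

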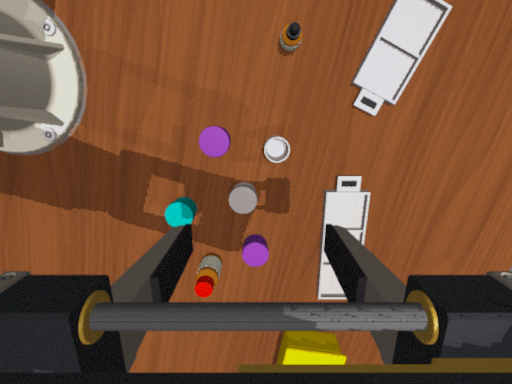

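The wrist view shows the cup rim at (277,149), the steel jar lid at (243,198), the dropper at (291,38) and the syrup at (208,274). The jar needs its pixel read by colour, because the networks also pick up the look-alikes.

Run:
```python
from h import *
K,T=cam("wrist")
print("cup rim",ray(K,T,(277,149.5),.04).round(4),"jar lid",ray(K,T,(243,198),.04).round(4),"syrup cap",ray(K,T,(204.5,287),.088).round(4),"drop tip",ray(K,T,(294,31),.07).round(4))
K,T=cam("scene"); print("scene jar lid",ray(K,T,(405/1.8605,100+173/1.8605),.04).round(4),"cup rim",ray(K,T,(468/1.86,100+170/1.86),.04).round(4))
K,T=cam("top"); print("top jar lid",ray(K,T,(90+423/2.222,120+217/2.222),.04).round(4),"cup",ray(K,T,(90+360/2.222,120+190/2.222),.04).round(4))
to((.4485,-.0195,.12))
```

```text
cup rim [ 0.4473 -0.0228  0.04  ] jar lid [ 0.4102 -0.1123  0.04  ] syrup cap [ 0.3772 -0.2597  0.088 ] drop tip [0.4316 0.1339 0.07  ]
scene jar lid [ 0.4123 -0.1158  0.04  ] cup rim [ 0.4479 -0.023   0.04  ]
top jar lid [ 0.4098 -0.1157  0.04  ] cup [ 0.4533 -0.0222  0.04  ]
shift/0.1m [0.315 0.311 1.746] turn None
```

{"method": "arm_command", "body": {
  "increments": [
    [0.14,0.15,0.3,0,0,0,0.5],
    [0.14,0.15,0.3,0,0,0,0.5],
    [0,0,0.4,0,0,0,0.5],
    [0,0,0.4,0,0,0,0.5],
    [0,0,0.4,0,0,0,0.5],
    [0,0,0.4,0,0,0,0.5],
    [0,0,0.3,0,0,0,0.5],
    [0,0,0.25,0,0,0,0.5],
    [0,0,0,0,0,0,0.5]
  ],
  "squeeze": 5
}}

```text
time: 5.35
tcp_pos: [0.4469, -0.0226, 0.0183]
eef_rot: [0.63, 0.777, -0.001, -0.001]
wrist_force: [0.1, 0.7, 0.6]
finger_gap: 0.0687
finger_force: 0.0
```

Run:
```python
from h import *
print(env.state()["tcp_pos"],env.state()["finger_gap"],env.state()["wrist_force"])
snap("wrist","w2")
```

```text
[ 0.44694018 -0.02263088  0.0182912 ] 0.06871800218569052 [0.12096404 0.65874398 0.62541806]
```

View pics/w2.png

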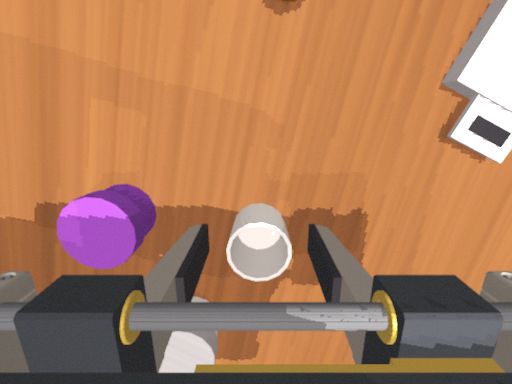

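The cup sits centred between the open fingers, with its rim at (260,250), and the purple look-alike is clear of them. Closing now.

{"method": "arm_command", "body": {
  "increments": [
    [0,0,0,0,0,0,-0.3],
    [0,0,0,0,0,0,-0.3],
    [0,0,0,0,0,0,-0.3],
    [0,0,0,0,0,0,-0.3],
    [0,0,0,0,0,0,-0.3],
    [0,0,-0.1,0,0,0,-0.3],
    [0,0,-0.4,0,0,0,-0.3],
    [0,0,-0.3,0,0,0,-0.3]
  ],
  "squeeze": 6
}}

```text
time: 6.4
tcp_pos: [0.4483, -0.0224, 0.1012]
eef_rot: [0.63, 0.777, 0.0, 0.0]
wrist_force: [0.9, 0.1, -0.4]
finger_gap: 0.0408
finger_force: 6.0
```

Run:
```python
from h import *
K,T=cam("wrist"); s=env.state()
im=optics.capture("wrist")
Ti=np.linalg.inv(np.array(optics.get_calibration("wrist")["hand_eye"]))
for z in(.0,-.019): p=K@(Ti@[0,0,z,1])[:3]; print("tcp px",p[:2]/p[2])
print(s["tcp_pos"],s["finger_gap"],s["finger_force"]); to((.627,-.2484,.10))
cv2.imwrite("pics/w3.png",im[:,:,::-1])
```

```text
tcp px [258.58360266 237.34957922]
tcp px [258.6204403  250.65983541]
[ 0.44830342 -0.02238076  0.10120969] 0.04081872669959316 5.999912680126727
shift/0.1m [-2.576  1.261  0.052] turn None
```

View pics/w3.png

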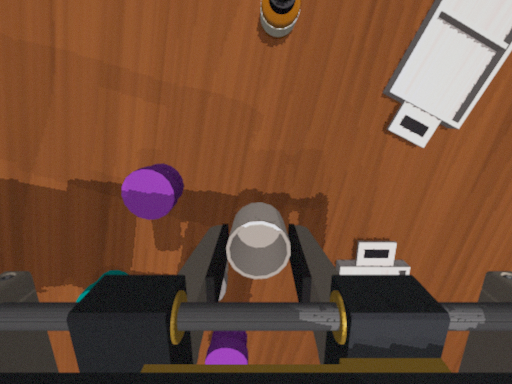

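The cup is held upright, with its rim at (258,245), so I'm carrying it to the far compartment.

{"method": "arm_command", "body": {
  "increments": [
    [-0.3,0.15,0,0,0,0,-0.3],
    [-0.4,0.2,0,0,0,0,-0.3],
    [-0.4,0.2,0,0,0,0,-0.3],
    [-0.4,0.2,0,0,0,0,-0.3],
    [-0.4,0.2,0,0,0,0,-0.3],
    [-0.4,0.2,0,0,0,0,-0.3],
    [-0.28,0.11,0,0,0,0,-0.3],
    [0,0,0,0,0,0,-0.3],
    [0,0,0.3,0,0,0,-0.3],
    [0,0,0.2,0,0,0,-0.3],
    [0,0,0.15,0,0,0,-0.3],
    [0,0,0,0,0,0,-0.3]
  ]
}}

```text
time: 7.95
tcp_pos: [0.624, -0.2481, 0.0334]
eef_rot: [0.63, 0.777, -0.0, -0.001]
wrist_force: [-0.3, 0.3, -0.4]
finger_gap: 0.0411
finger_force: 6.0
```

Run:
```python
from h import *
to((.627,-.2484,.0225)); snap("wrist","w4")
```

```text
shift/0.1m [-0.01   0.029  0.109] turn None
```

View pics/w4.png

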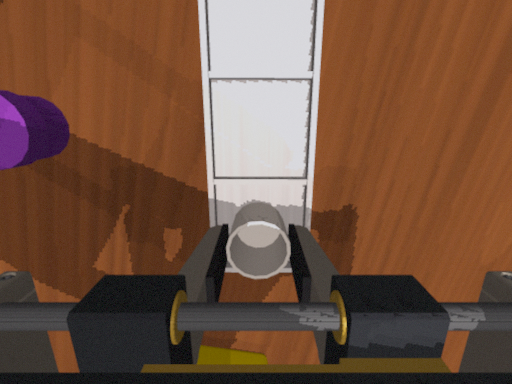

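Run:
```python
from h import *
K,T=cam("wrist"); d=np.array([-.2087,.978]); e=np.array([.978,.2087]); c=np.array([.612,-.178])
for p in[(260,180),(260,270),(262,76)]: P=ray(K,T,p,.015)[:2]; print(p,P.round(4),"tray x,y",((P-c)@d).round(4),((P-c)@e).round(4))
print("tcp",((env.state()["tcp_pos"][:2]-c)@d).round(4))
```

```text
(260, 180) [ 0.6182 -0.2127] tray x,y -0.0352 -0.0012
(260, 270) [ 0.6338 -0.2856] tray x,y -0.1098 -0.0011
(262, 76) [ 0.6049 -0.1443] tray x,y 0.0344 0.0001
tcp -0.0715
```

{"method": "arm_command", "body": {
  "increments": [
    [0,0,0.07,0,0,0,-0.3],
    [0,0,0.03,0,0,0,-0.3],
    [0,0,0.01,0,0,0,-0.3],
    [0,0,0,0,0,0,-0.3],
    [0,0,0,0,0,0,0],
    [0,0,0,0,0,0,0.3],
    [0,0,0,0,0,0,0.3],
    [0,0,0,0,0,0,0.3],
    [0,0,-0.2,0,0,0,0.3],
    [0,0,-0.5,0,0,0,0.3],
    [0,0,-0.5,0,0,0,0.3],
    [0,0,-0.5,0,0,0,0.3]
  ]
}}

```text
time: 9.5
tcp_pos: [0.6249, -0.2488, 0.1968]
eef_rot: [0.63, 0.777, 0.0, 0.001]
wrist_force: [0.9, -0.2, 0.5]
finger_gap: 0.0598
finger_force: 0.0
```

Run:
```python
from h import *
print(env.state()["finger_gap"]); im=marks("wrist",["cup_mid","syrup_mid"]); cv2.imwrite("pics/w5.png",im[:,:,::-1])
marks("scene",["syrup_mid","vial_mid"]); to((.377,-.262,.19))
```

```text
0.059779640210574525
cup_mid 0.94 [259. 180.] [ 0.6262 -0.25    0.02  ]
syrup_mid 0.86 [ 52. 149.] [ 0.3752 -0.2593  0.044 ]
syrup_mid 0.71 [163. 202.] [ 0.3838 -0.2715  0.044 ]
vial_mid 0.67 [335. 161.] [0.4264 0.2797 0.029 ]
shift/0.1m [ 0.379 -2.446  0.033] turn None
```

View pics/w5.png

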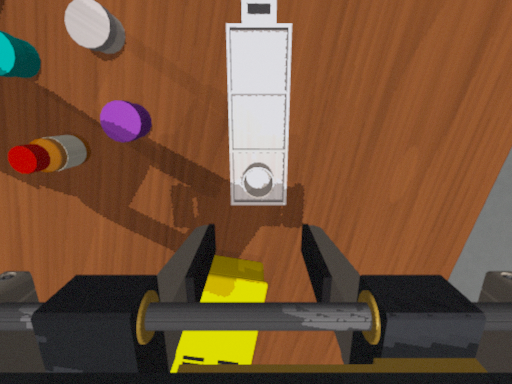

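The cup stands in the far compartment at (258,180). Next is the syrup.

{"method": "arm_command", "body": {
  "increments": [
    [0.06,-0.4,0,0,0,0,0.6],
    [0.06,-0.4,0,0,0,0,0.6],
    [0.06,-0.4,0,0,0,0,0.6],
    [0.06,-0.4,0,0,0,0,0.6],
    [0.06,-0.4,0,0,0,0,0.6],
    [0.08,-0.44,0,0,0,0,0.6],
    [0,0,0,0,0,0,0.6]
  ],
  "squeeze": 15
}}

```text
time: 10.68
tcp_pos: [0.375, -0.2611, 0.1922]
eef_rot: [0.63, 0.776, -0.0, -0.002]
wrist_force: [0.5, 0.2, 0.3]
finger_gap: 0.0738
finger_force: 0.0
```

Run:
```python
from h import *
print(env.state()["tcp_pos"]); im=marks("wrist",["syrup_mid"])
K,T=cam("wrist"); h=cv2.cvtColor(im,cv2.COLOR_RGB2HSV); m=((h[...,0]<5)|(h[...,0]>175))&(h[...,1]>200)&(h[...,2]>120)
m=m.astype(np.uint8); n,l,st,ce=cv2.connectedComponentsWithStats(m); k=1+np.argmax(st[1:,4]); print(st[k],ce[k],ray(K,T,ce[k],.085).round(4))
```

```text
[ 0.37501581 -0.26113269  0.19224572]
syrup_mid 0.69 [260. 186.] [ 0.3772 -0.2633  0.044 ]
syrup_mid 0.33 [317.  70.] [ 0.4105 -0.1225  0.044 ]
[246 181  27  30 575] [259.26782609 196.2173913 ] [ 0.3797 -0.265   0.085 ]
```

{"method": "arm_command", "body": {
  "increments": [
    [-0.03,0.025,0.2,0,0,0,0.6],
    [0,0,0.4,0,0,0,0.6],
    [0,0,0.4,0,0,0,0.6],
    [0,0,0.4,0,0,0,0.6],
    [0,0,0.2,0,0,0,0.6],
    [0,0,0,0,0,0,0.3],
    [0,0,0,0,0,0,-0.3],
    [0,0,0,0,0,0,-0.3],
    [0,0,0,0,0,0,-0.3],
    [0,0,0,0,0,0,-0.3],
    [0,0,0,0,0,0,-0.3]
  ],
  "squeeze": 15
}}

```text
time: 12.15
tcp_pos: [0.3818, -0.2648, 0.0343]
eef_rot: [0.63, 0.777, 0.0, 0.001]
wrist_force: [-1.1, 0.4, 7.0]
finger_gap: 0.0395
finger_force: 15.0
```

{"method": "arm_command", "body": {
  "increments": [
    [0,0,-0.2,0,0,0,-0.3],
    [0,0,-0.4,0,0,0,-0.3],
    [0,0,-0.4,0,0,0,-0.3],
    [0,0,0,0,0,0,-0.3]
  ]
}}

```text
time: 12.65
tcp_pos: [0.3832, -0.2657, 0.1363]
eef_rot: [0.63, 0.777, 0.0, 0.003]
wrist_force: [-0.3, -0.4, -1.3]
finger_gap: 0.0394
finger_force: 15.0
```

Run:
```python
from h import *
print(env.state()["wrist_force"]);to((.597,-.1076,.13)); snap("wrist","w6")
```

```text
[-0.32637043 -0.38497735 -1.27220525]
shift/0.1m [1.105 2.418 0.069] turn None
```

View pics/w6.png

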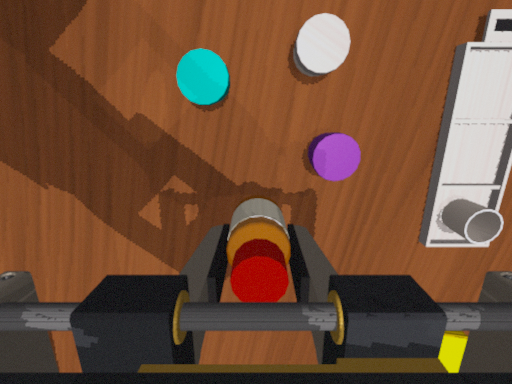

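The syrup is upright in the grip, at (258,250). Carrying it to the compartment by the tab.

{"method": "arm_command", "body": {
  "increments": [
    [0.1,0.25,0,0,0,0,-0.3],
    [0.16,0.35,0,0,0,0,-0.3],
    [0.16,0.35,0,0,0,0,-0.3],
    [0.16,0.35,0,0,0,0,-0.3],
    [0.16,0.35,0,0,0,0,-0.3],
    [0.16,0.35,0,0,0,0,-0.3],
    [0.15,0.3,0,0,0,0,-0.3],
    [0.05,0.12,0,0,0,0,-0.3],
    [0,0,0.3,0,0,0,-0.3],
    [0,0,0.3,0,0,0,-0.3],
    [0,0,0.2,0,0,0,-0.3],
    [0,0,0.05,0,0,0,-0.3],
    [0,0,0,0,0,0,-0.3]
  ]
}}

```text
time: 14.32
tcp_pos: [0.5954, -0.107, 0.0486]
eef_rot: [0.63, 0.777, -0.0, -0.0]
wrist_force: [0.1, 0.3, -2.3]
finger_gap: 0.0398
finger_force: 15.0
```

Run:
```python
from h import *
print(env.state()["wrist_force"]);to((.597,-.1076,.038))
```

```text
[ 0.07392499  0.34567926 -2.32964472]
shift/0.1m [-0.009  0.014  0.106] turn None
```

{"method": "arm_command", "body": {
  "increments": [
    [0,0.01,0.05,0,0,0,-0.3],
    [0,0,0.03,0,0,0,-0.3],
    [0,0,0,0,0,0,-0.3]
  ]
}}

```text
time: 14.7
tcp_pos: [0.5964, -0.1065, 0.0407]
eef_rot: [0.63, 0.777, 0.0, 0.0]
wrist_force: [-0.6, 0.5, -1.4]
finger_gap: 0.0395
finger_force: 15.0
```

{"method": "arm_command", "body": {
  "increments": [
    [0,0,0.02,0,0,0,-0.3],
    [0,0,0,0,0,0,-0.3]
  ]
}}

```text
time: 14.95
tcp_pos: [0.5963, -0.1066, 0.0385]
eef_rot: [0.63, 0.777, -0.0, -0.0]
wrist_force: [0.4, 0.1, -2.0]
finger_gap: 0.0394
finger_force: 15.0
```

{"method": "arm_command", "body": {
  "increments": [
    [0,0,0.01,0,0,0,-0.3],
    [0,0,0.01,0,0,0,-0.3],
    [0,0,0,0,0,0,-0.3]
  ]
}}

```text
time: 15.32
tcp_pos: [0.5961, -0.1067, 0.038]
eef_rot: [0.63, 0.777, -0.0, -0.0]
wrist_force: [-6.8, -0.2, 14.8]
finger_gap: 0.0395
finger_force: 15.0
```

Contact with the floor. Releasing and lifting.

{"method": "arm_command", "body": {
  "increments": [
    [0,0,-0.01,0,0,0,-0.2],
    [0,0,0,0,0,0,-0.05],
    [0,0,0,0,0,0,0.1],
    [0,0,0,0,0,0,0.3],
    [0,0,0,0,0,0,0.3],
    [0,0,-0.3,0,0,0,0.3],
    [0,0,-0.5,0,0,0,0.3],
    [0,0,-0.5,0,0,0,0.3],
    [0,0,-0.4,0,0,0,0.3],
    [0,0,0,0,0,0,0.3]
  ]
}}

```text
time: 16.58
tcp_pos: [0.5984, -0.107, 0.2112]
eef_rot: [0.63, 0.777, 0.002, 0.003]
wrist_force: [0.4, -0.7, -0.8]
finger_gap: 0.06
finger_force: 0.0
```

Run:
```python
from h import *
im=marks("wrist",["syrup_mid","cup_mid"],1); cv2.imwrite("pics/w7.png",im[:,:,::-1])
to((.4265,.281,.19))
```

```text
syrup_mid 0.95 [255. 179.] [ 0.5954 -0.1062  0.044 ]
cup_mid 0.95 [255. 271.] [ 0.6249 -0.2538  0.02  ]
shift/0.1m [ 4.141 -0.853  0.168] turn None
```

View pics/w7.png

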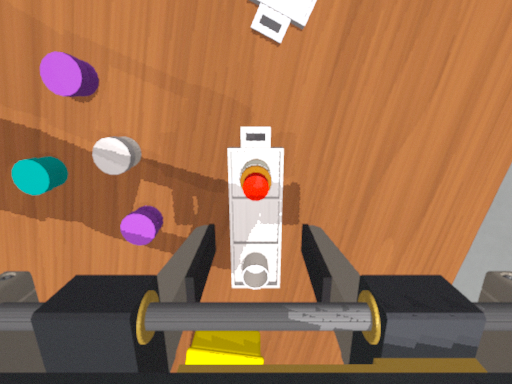

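The syrup stands upright in the tab compartment at (256,178). Next is the vial.

{"method": "arm_command", "body": {
  "increments": [
    [0.46,-0.1,0,0,0,0,0.6],
    [0.46,-0.1,0,0,0,0,0.6],
    [0.46,-0.1,0,0,0,0,0.6],
    [0.46,-0.1,0,0,0,0,0.6],
    [0.46,-0.1,0,0,0,0,0.6],
    [0.46,-0.1,0,0,0,0,0.6],
    [0.46,-0.1,0,0,0,0,0.6],
    [0.46,-0.1,0.1,0,0,0,0.6],
    [0.46,-0.05,0.1,0,0,0,0.6],
    [0,0,0,0,0,0,0.6],
    [0,0,0,0,0,0,0.6]
  ],
  "squeeze": 8
}}

```text
time: 18.1
tcp_pos: [0.427, 0.2802, 0.1865]
eef_rot: [0.629, 0.777, -0.001, -0.0]
wrist_force: [0.6, -0.6, -0.4]
finger_gap: 0.0733
finger_force: 0.0
```

Run:
```python
from h import *
print(env.state()["tcp_pos"]); im=marks("wrist",["vial_mid","dropper_mid"])
K,T=cam("wrist"); h=cv2.cvtColor(im,cv2.COLOR_RGB2HSV); m=((h[...,1]<60)&(h[...,2]>120)).astype(np.uint8); m[225:]=0
n,l,st,ce=cv2.connectedComponentsWithStats(m)
for k in range(1,n):
    if st[k,4]>100: print(st[k],ce[k].round(),ray(K,T,ce[k],.056).round(4))
```

```text
[0.42701637 0.28020561 0.18651668]
vial_mid 0.89 [251. 184.] [0.4178 0.276  0.029 ]
dropper_mid 0.63 [239. 279.] [0.429  0.1412 0.036 ]
[236 168  31  36 854] [251. 186.] [0.4195 0.2797 0.056 ]
```

{"method": "arm_command", "body": {
  "increments": [
    [0,-0.06,0.2,0,0,0,0.6],
    [0,0,0.4,0,0,0,0.6],
    [0,0,0.4,0,0,0,0.6],
    [0,0,0.4,0,0,0,0.6],
    [0,0,0.2,0,0,0,0.6],
    [0,0,0.09,0,0,0,0.6],
    [0,0,0,0,0,0,0.3],
    [0,0,0,0,0,0,0],
    [0,0,0,0,0,0,-0.3],
    [0,0,0,0,0,0,-0.5],
    [0,0,0,0,0,0,-0.5],
    [0,0,0,0,0,0,-0.5],
    [0,0,0,0,0,0,-0.5]
  ],
  "squeeze": 8
}}

```text
time: 19.88
tcp_pos: [0.4219, 0.2798, 0.0189]
eef_rot: [0.63, 0.777, 0.0, 0.0]
wrist_force: [-0.9, -0.2, 6.2]
finger_gap: 0.0357
finger_force: 8.0
```

{"method": "arm_command", "body": {
  "increments": [
    [0,0,-0.2,0,0,0,-0.5],
    [0,0,-0.5,0,0,0,-0.5],
    [0,0,-0.5,0,0,0,-0.5],
    [0,0,0,0,0,0,-0.5]
  ]
}}

```text
time: 20.38
tcp_pos: [0.4238, 0.281, 0.142]
eef_rot: [0.63, 0.777, 0.003, 0.001]
wrist_force: [0.3, -0.2, -0.1]
finger_gap: 0.0359
finger_force: 8.0
```

Run:
```python
from h import *
to((.612,-.178,.135)); snap("wrist","w8")
```

```text
shift/0.1m [-4.88   0.891  0.063] turn None
```

View pics/w8.png

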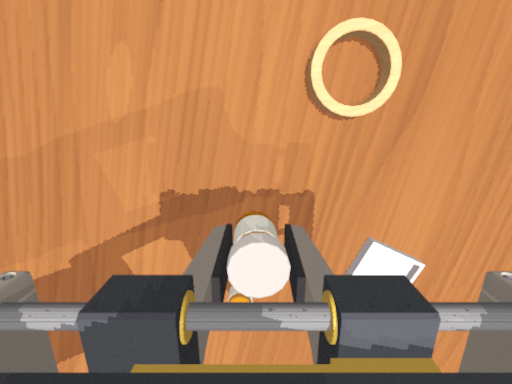

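The vial is held upright by its cap, at (258,265), and the tape is undisturbed. Carrying it to the middle compartment.

{"method": "arm_command", "body": {
  "increments": [
    [-0.3,0.08,0,0,0,0,-0.5],
    [-0.45,0.08,0,0,0,0,-0.5],
    [-0.45,0.08,0,0,0,0,-0.5],
    [-0.45,0.08,0,0,0,0,-0.5],
    [-0.45,0.08,0,0,0,0,-0.5],
    [-0.45,0.08,0,0,0,0,-0.5],
    [-0.45,0.08,0,0,0,0,-0.5],
    [-0.45,0.08,0,0,0,0,-0.5],
    [-0.45,0.08,0,0,0,0,-0.5],
    [-0.45,0.08,0,0,0,0,-0.5],
    [-0.4,0.08,0,0,0,0,-0.5],
    [-0.1,0.01,0,0,0,0,-0.5],
    [-0.03,0,0,0,0,0,-0.5],
    [0,0,0,0,0,0,-0.5]
  ]
}}

```text
time: 22.18
tcp_pos: [0.6089, -0.1784, 0.1378]
eef_rot: [0.63, 0.777, -0.0, -0.001]
wrist_force: [0.8, 0.9, -0.3]
finger_gap: 0.0358
finger_force: 8.0
```

Run:
```python
from h import *
to((.612,-.178,.0235))
```

```text
shift/0.1m [-0.004  0.032  1.143] turn None
```

{"method": "arm_command", "body": {
  "increments": [
    [0,0.02,0.35,0,0,0,-0.5],
    [0,0,0.35,0,0,0,-0.5],
    [0,0,0.25,0,0,0,-0.5],
    [0,0,0.1,0,0,0,-0.5],
    [0,0,0.05,0,0,0,-0.5],
    [0,0,0.02,0,0,0,-0.5],
    [0,0,0,0,0,0,-0.5]
  ]
}}

```text
time: 23.05
tcp_pos: [0.6122, -0.1791, 0.0273]
eef_rot: [0.63, 0.777, 0.0, 0.001]
wrist_force: [0.3, 0.2, -0.5]
finger_gap: 0.0355
finger_force: 8.0
```

{"method": "arm_command", "body": {
  "increments": [
    [0,0,0.01,0,0,0,-0.5],
    [0,0,0.01,0,0,0,-0.5],
    [0,0,0,0,0,0,-0.5]
  ]
}}

```text
time: 23.42
tcp_pos: [0.6117, -0.179, 0.0246]
eef_rot: [0.63, 0.777, -0.0, -0.0]
wrist_force: [0.3, 0.3, -0.2]
finger_gap: 0.0357
finger_force: 8.0
```

{"method": "arm_command", "body": {
  "increments": [
    [0,0,0.01,0,0,0,-0.5],
    [0,0,0.01,0,0,0,-0.5],
    [0,0,0,0,0,0,-0.5]
  ]
}}

```text
time: 23.8
tcp_pos: [0.6118, -0.1792, 0.023]
eef_rot: [0.63, 0.777, -0.0, 0.0]
wrist_force: [-2.4, 0.6, 5.7]
finger_gap: 0.0358
finger_force: 8.0
```

{"method": "arm_command", "body": {
  "increments": [
    [0,0,0,0,0,0,-0.3],
    [0,0,0,0,0,0,-0.15],
    [0,0,0,0,0,0,0.1],
    [0,0,0,0,0,0,0.2],
    [0,0,0,0,0,0,0.2],
    [0,0,-0.2,0,0,0,0.2],
    [0,0,-0.5,0,0,0,0.2],
    [0,0,-0.5,0,0,0,0.2],
    [0,0,-0.5,0,0,0,0.2],
    [0,0,0,0,0,0,0.2]
  ]
}}

```text
time: 25.05
tcp_pos: [0.6145, -0.1798, 0.1988]
eef_rot: [0.63, 0.777, 0.002, 0.004]
wrist_force: [-0.6, 0.9, -0.8]
finger_gap: 0.0549
finger_force: 0.0
```

Run:
```python
from h import *
im=marks("wrist",["vial_mid","cup_mid"],1); cv2.imwrite("pics/w9.png",im[:,:,::-1])
to((.4105,-.114,.19))
```

```text
vial_mid 0.68 [252. 178.] [ 0.6069 -0.1801  0.029 ]
cup_mid 0.57 [255. 228.] [ 0.6262 -0.2516  0.02  ]
shift/0.1m [ 1.049 -1.829  0.026] turn None
```

View pics/w9.png

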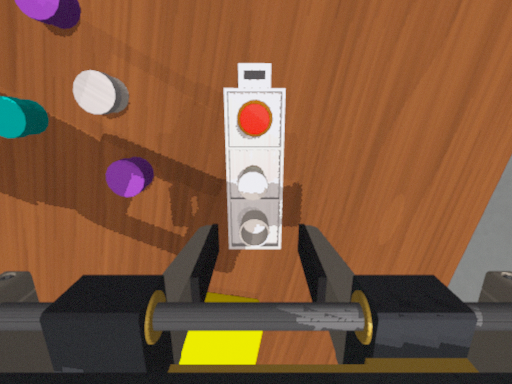

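The long tray is complete: syrup at (255,118), vial at (252,180), cup at (255,230). Next is the jar.

{"method": "arm_command", "body": {
  "increments": [
    [0.21,-0.36,0,0,0,0,0.7],
    [0.21,-0.36,0,0,0,0,0.7],
    [0.21,-0.36,0,0,0,0,0.7],
    [0.21,-0.36,0,0,0,0,0.7],
    [0.21,-0.36,0,0,0,0,0.7],
    [0,0,0,0,0,0,0.7],
    [0,0,0,0,0,0,0.7]
  ],
  "squeeze": 10
}}

```text
time: 26.08
tcp_pos: [0.4142, -0.1136, 0.1922]
eef_rot: [0.63, 0.777, -0.0, -0.0]
wrist_force: [-0.2, -0.3, 1.1]
finger_gap: 0.0778
finger_force: 0.0
```

Run:
```python
from h import *
im=optics.capture("wrist")
K,T=cam("wrist"); h=cv2.cvtColor(im,cv2.COLOR_RGB2HSV); m=((h[...,1]<60)&(h[...,2]>100)).astype(np.uint8); m[225:]=0
n,l,st,ce=cv2.connectedComponentsWithStats(m)
for k in range(1,n):
    if st[k,4]>100: print(st[k],ce[k].round(),ray(K,T,ce[k],.036).round(4))
cv2.imwrite("pics/w10.png",im[:,:,::-1])
```

```text
[   0    0   45  112 3868] [19. 48.] [ 0.1271 -0.0202  0.036 ]
[ 406    0   90   69 3562] [445.  26.] [0.5732 0.0958 0.036 ]
[ 359  152   64   73 2648] [387. 188.] [ 0.5744 -0.0879  0.036 ]
[ 236  162   39   41 1216] [255. 182.] [ 0.4103 -0.1147  0.036 ]
```

View pics/w10.png

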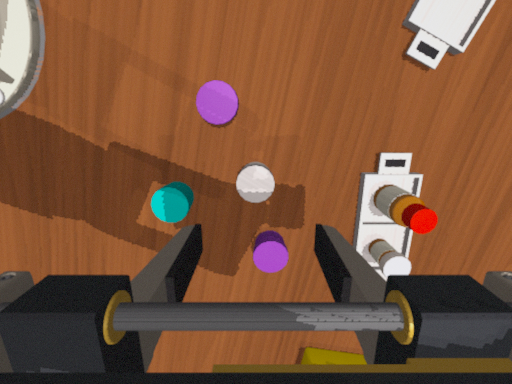

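The steel lid is at (255,183), and the purple and turquoise jars are clear of the finger paths. Descending and gripping.

{"method": "arm_command", "body": {
  "increments": [
    [0,-0.04,0.2,0,0,0,0.7],
    [0,0,0.4,0,0,0,0.7],
    [0,0,0.4,0,0,0,0.7],
    [0,0,0.4,0,0,0,0.7],
    [0,0,0.24,0,0,0,0.7],
    [0,0,0.09,0,0,0,0.7],
    [0,0,0,0,0,0,0.4],
    [0,0,0,0,0,0,0],
    [0,0,0,0,0,0,-0.2],
    [0,0,0,0,0,0,-0.2],
    [0,0,0,0,0,0,-0.2],
    [0,0,0,0,0,0,-0.2]
  ],
  "squeeze": 12
}}

```text
time: 27.62
tcp_pos: [0.4106, -0.1145, 0.0203]
eef_rot: [0.63, 0.777, 0.0, 0.001]
wrist_force: [-0.8, 0.8, 7.3]
finger_gap: 0.0476
finger_force: 12.0
```

{"method": "arm_command", "body": {
  "increments": [
    [0,0,-0.2,0,0,0,-0.2],
    [0,0,-0.5,0,0,0,-0.2],
    [0,0,-0.4,0,0,0.045,-0.2],
    [0,0,0,0,0,0.05,-0.2],
    [0,0,0,0,0,0.046,-0.2],
    [0,0,0,0,0,0,-0.2]
  ]
}}

```text
time: 28.38
tcp_pos: [0.4099, -0.1143, 0.1298]
eef_rot: [0.785, 0.62, 0.0, 0.0]
wrist_force: [0.2, 0.5, -1.1]
finger_gap: 0.0476
finger_force: 12.0
```

Run:
```python
from h import *
to((.5891,.129,.13),1.336); snap("wrist","w11")
```

```text
shift/0.1m [ 2.782e+00  1.181e+00 -1.000e-03] turn 0.0004
```

View pics/w11.png

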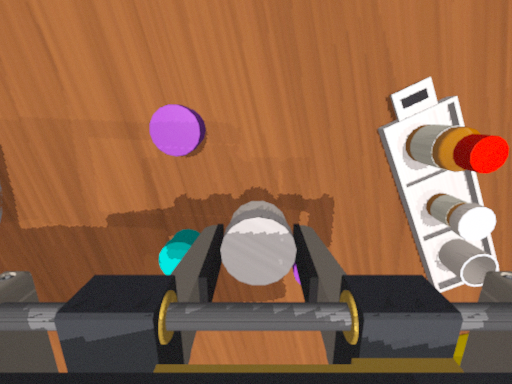

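The jar is held upright, with its lid at (258,245). Carrying it to the short tray.

{"method": "arm_command", "body": {
  "increments": [
    [0.3,0.13,0,0,0,0,-0.2],
    [0.4,0.17,0,0,0,0,-0.2],
    [0.4,0.17,0,0,0,0,-0.2],
    [0.4,0.17,0,0,0,0,-0.2],
    [0.4,0.17,0,0,0,0,-0.2],
    [0.4,0.17,0,0,0,0,-0.2],
    [0.35,0.15,0,0,0,0,-0.2],
    [0.13,0.05,0,0,0,0,-0.2],
    [0,0,0.3,0,0,0,-0.2],
    [0,0,0.3,0,0,0,-0.2],
    [0,0,0.2,0,0,0,-0.2],
    [0,0,0.1,0,0,0,-0.2],
    [0,0,0,0,0,0,-0.2]
  ]
}}

```text
time: 30.05
tcp_pos: [0.5891, 0.1284, 0.0393]
eef_rot: [0.785, 0.62, -0.0, -0.0]
wrist_force: [0.1, -0.7, -0.4]
finger_gap: 0.0481
finger_force: 12.0
```

Run:
```python
from h import *
to((.5891,.129,.0235),1.336); snap("wrist","w12")
```

```text
shift/0.1m [ 0.006 -0.001  0.158] turn 0.0001
```

View pics/w12.png

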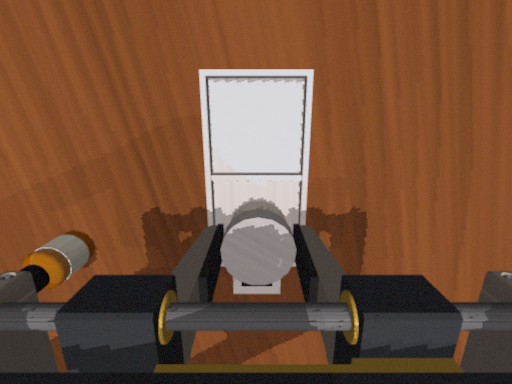

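The jar is centred over the tab compartment: walls at columns 208 and 304, separator at row 176. Lowering.

{"method": "arm_command", "body": {
  "increments": [
    [0,0,0.08,0,0,0,-0.2],
    [0,0,0.04,0,0,0,-0.2],
    [0,0,0.01,0,0,0,-0.2],
    [0,0,0,0,0,0,-0.2]
  ]
}}

```text
time: 30.6
tcp_pos: [0.5893, 0.1287, 0.0266]
eef_rot: [0.785, 0.62, -0.0, 0.0]
wrist_force: [-0.4, -0.7, -0.9]
finger_gap: 0.0475
finger_force: 12.0
```

{"method": "arm_command", "body": {
  "increments": [
    [0,0,0.01,0,0,0,-0.2],
    [0,0,0.01,0,0,0,-0.2],
    [0,0,0,0,0,0,-0.2]
  ]
}}

```text
time: 30.98
tcp_pos: [0.5893, 0.1286, 0.0246]
eef_rot: [0.785, 0.62, -0.0, -0.0]
wrist_force: [0.3, -0.6, -1.3]
finger_gap: 0.048
finger_force: 12.0
```

{"method": "arm_command", "body": {
  "increments": [
    [0,0,0.01,0,0,0,-0.2],
    [0,0,0.005,0,0,0,-0.2],
    [0,0,0,0,0,0,-0.2]
  ]
}}

```text
time: 31.35
tcp_pos: [0.5893, 0.1287, 0.0243]
eef_rot: [0.785, 0.62, 0.0, -0.0]
wrist_force: [-5.3, -1.3, 12.8]
finger_gap: 0.0479
finger_force: 12.0
```

{"method": "arm_command", "body": {
  "increments": [
    [0,0,-0.01,0,0,0,0],
    [0,0,0,0,0,0,0.15],
    [0,0,0,0,0,0,0.35],
    [0,0,0,0,0,0,0.35],
    [0,0,0,0,0,0,0.35],
    [0,0,-0.2,0,0,0,0.35],
    [0,0,-0.5,0,0,0,0.35],
    [0,0,-0.5,0,0,0,0.35],
    [0,0,-0.5,0,0,0,0.35],
    [0,0,0,0,0,0,0.35]
  ]
}}

```text
time: 32.6
tcp_pos: [0.5921, 0.1292, 0.2]
eef_rot: [0.785, 0.62, 0.004, 0.002]
wrist_force: [1.3, 0.9, 0.4]
finger_gap: 0.0621
finger_force: 0.0
```

Run:
```python
from h import *
marks("wrist",["jar_mid","dropper_mid"],2)
to((.4305,.139,.19))
```

```text
jar_mid 0.69 [255. 185.] [0.5866 0.1213 0.02  ]
dropper_mid 0.64 [137. 204.] [0.4318 0.1364 0.036 ]
shift/0.1m [-0.266 -1.564  0.041] turn None
```

{"method": "arm_command", "body": {
  "increments": [
    [-0.07,-0.39,0,0,0,0,0.5],
    [-0.07,-0.39,0,0,0,0,0.5],
    [-0.07,-0.39,0,0,0,0,0.5],
    [-0.06,-0.39,0,0,0,0,0.5],
    [0,0,0,0,0,0,0.5],
    [0,0,0,0,0,0,0.5]
  ],
  "squeeze": 8
}}

```text
time: 33.5
tcp_pos: [0.4317, 0.1387, 0.1937]
eef_rot: [0.785, 0.62, -0.0, -0.0]
wrist_force: [0.5, -0.2, 0.1]
finger_gap: 0.0686
finger_force: 0.0
```

Run:
```python
from h import *
im=marks("wrist",["dropper_mid"],2); cv2.imwrite("pics/w13.png",im[:,:,::-1]); print(env.state()["tcp_pos"])
```

```text
dropper_mid 0.63 [261. 182.] [0.4348 0.1378 0.036 ]
[0.43222432 0.13859923 0.19378168]
```

View pics/w13.png

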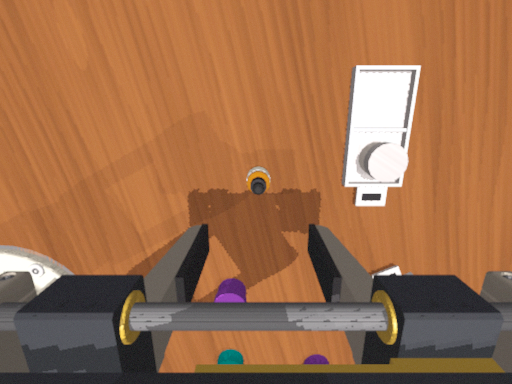

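The dropper is centred at (259,180), and the jar is seated in its compartment at (385,163). Descending.

{"method": "arm_command", "body": {
  "increments": [
    [0,0,0.2,0,0,0,0.5],
    [0,0,0.4,0,0,0,0.5],
    [0,0,0.4,0,0,0,0.5],
    [0,0,0.4,0,0,0,0.5],
    [0,0,0.25,0,0,0,0.5],
    [0,0,0.1,0,0,0,0.5],
    [0,0,0,0,0,0,0.1],
    [0,0,0,0,0,0,-0.3],
    [0,0,0,0,0,0,-0.6],
    [0,0,0,0,0,0,-0.6],
    [0,0,0,0,0,0,-0.6],
    [0,0,0,0,0,0,-0.6]
  ],
  "squeeze": 8
}}

```text
time: 35.1
tcp_pos: [0.4317, 0.1388, 0.0196]
eef_rot: [0.785, 0.62, 0.0, 0.0]
wrist_force: [-0.6, 0.3, 5.8]
finger_gap: 0.0299
finger_force: 8.0
```

{"method": "arm_command", "body": {
  "increments": [
    [0,0,-0.2,0,0,0,-0.6],
    [0,0,-0.5,0,0,0,-0.6],
    [0,0,-0.4,0,0,0,-0.6],
    [0,0,0,0,0,0,-0.6]
  ]
}}

```text
time: 35.6
tcp_pos: [0.4333, 0.1393, 0.1318]
eef_rot: [0.785, 0.62, 0.003, 0.001]
wrist_force: [-0.5, -1.1, -0.3]
finger_gap: 0.0298
finger_force: 8.0
```

Run:
```python
from h import *
to((.6059,.199,.13)); snap("wrist","w14")
```

```text
shift/0.1m [0.982 1.54  0.029] turn None
```

View pics/w14.png

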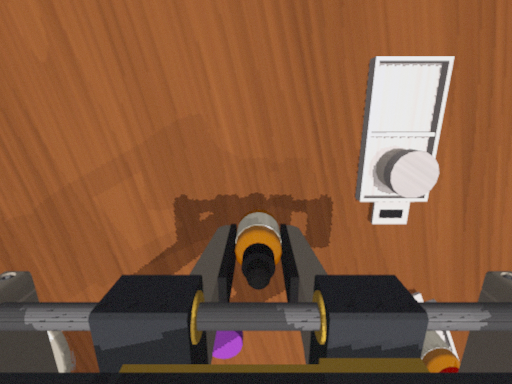

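The dropper is upright in the grip at (258,245). I've now viewed 16 pictures, over the limit of 14, so I'll view no more and check by numbers only.

{"method": "arm_command", "body": {
  "increments": [
    [0.15,0.2,0,0,0,0,-0.6],
    [0.2,0.32,0,0,0,0,-0.6],
    [0.2,0.32,0,0,0,0,-0.6],
    [0.2,0.32,0,0,0,0,-0.6],
    [0.16,0.26,0,0,0,0,-0.6],
    [0.07,0.12,0,0,0,0,-0.6],
    [0,0,0.3,0,0,0,-0.6],
    [0,0,0.3,0,0,0,-0.6],
    [0,0,0.2,0,0,0,-0.6],
    [0,0,0.1,0,0,0,-0.6],
    [0,0,0,0,0,0,-0.6]
  ]
}}

```text
time: 37.02
tcp_pos: [0.6035, 0.198, 0.0386]
eef_rot: [0.785, 0.62, -0.0, -0.0]
wrist_force: [0.2, 0.1, -0.6]
finger_gap: 0.0295
finger_force: 8.0
```

Run:
```python
from h import *
to((.6059,.199,.0235),1.336)
```

```text
shift/0.1m [0.015 0.021 0.151] turn 0.0001
```

{"method": "arm_command", "body": {
  "increments": [
    [0.01,0.02,0.08,0,0,0,-0.6],
    [0,0,0.04,0,0,0,-0.6],
    [0,0,0.01,0,0,0,-0.6],
    [0,0,0.01,0,0,0,-0.6],
    [0,0,0,0,0,0,-0.6]
  ]
}}

```text
time: 37.65
tcp_pos: [0.6061, 0.1987, 0.0252]
eef_rot: [0.785, 0.62, 0.0, 0.0]
wrist_force: [-0.6, -0.1, -0.0]
finger_gap: 0.0297
finger_force: 8.0
```

{"method": "arm_command", "body": {
  "increments": [
    [0,0,0.01,0,0,0,-0.6],
    [0,0,0,0,0,0,-0.6]
  ]
}}

```text
time: 37.9
tcp_pos: [0.606, 0.1987, 0.0241]
eef_rot: [0.785, 0.62, -0.0, -0.0]
wrist_force: [-0.5, 0.7, -0.4]
finger_gap: 0.0299
finger_force: 8.0
```

{"method": "arm_command", "body": {
  "increments": [
    [0,0,0.01,0,0,0,-0.6],
    [0,0,0.005,0,0,0,-0.6],
    [0,0,0,0,0,0,-0.6]
  ]
}}

```text
time: 38.28
tcp_pos: [0.6062, 0.1987, 0.0236]
eef_rot: [0.785, 0.62, 0.0, 0.0]
wrist_force: [-3.4, -0.5, 9.3]
finger_gap: 0.0299
finger_force: 8.0
```

{"method": "arm_command", "body": {
  "increments": [
    [0,0,-0.005,0,0,0,-0.3],
    [0,0,0,0,0,0,-0.1],
    [0,0,0,0,0,0,0.1],
    [0,0,0,0,0,0,0.1],
    [0,0,0,0,0,0,0.1],
    [0,0,-0.2,0,0,0,0.1],
    [0,0,-0.5,0,0,0,0.1],
    [0,0,-0.5,0,0,0,0.1],
    [0,0,-0.5,0,0,0,0.1],
    [0,0,-0.3,0,0,0,0.1],
    [0,0,0,0,0,0,0.1],
    [0,0,0,0,0,0,0.1]
  ]
}}

```text
time: 39.78
tcp_pos: [0.6055, 0.1985, 0.2227]
eef_rot: [0.785, 0.62, -0.0, -0.0]
wrist_force: [-0.2, 0.2, 0.0]
finger_gap: 0.0512
finger_force: 0.0
```

Run:
```python
from h import *
print(env.state()["finger_gap"],env.state()["tcp_pos"])
marks("wrist",["jar_mid","dropper_mid"],1); print("scene")
marks("scene",["jar_mid","dropper_mid","syrup_mid","vial_mid","cup_mid","tape_mid","caddy_mid"],2)
for n in("top","scene"):
    marks(n,["tape_mid","caddy_mid"],1)
for q in("dropper_mid","syrup_mid","vial_mid","cup_mid","jar_mid"): print(q,[(round(b["conf"],2),(np.array(b["box"])*[512,384,512,384]).round()) for b in optics.look_for(q,"scene")[:2]])
```

```text
0.05117157275311937 [0.60547542 0.19849461 0.22269994]
jar_mid 0.67 [256. 227.] [0.583  0.1205 0.02  ]
dropper_mid 0.58 [258. 178.] [0.6048 0.1974 0.036 ]
scene
jar_mid 0.83 [321. 210.] [0.5797 0.135  0.02  ]
jar_mid 0.69 [233. 177.] [ 0.3517 -0.0438  0.02  ]
dropper_mid 0.66 [347. 201.] [0.592  0.2114 0.036 ]
syrup_mid 0.97 [245. 241.] [ 0.6054 -0.1123  0.044 ]
vial_mid 0.5 [221. 254.] [ 0.6052 -0.18    0.029 ]
cup_mid 0.64 [198. 272.] [ 0.6248 -0.2496  0.02  ]
tape_mid 0.7 [382. 163.] [0.4857 0.4244 0.012 ]
caddy_mid 0.94 [ 95. 300.] [ 0.6059 -0.4919  0.0325]
tape_mid 0.71 [121. 198.] [0.4955 0.4238 0.012 ]
caddy_mid 0.56 [384. 152.] [ 0.6289 -0.4823  0.0325]
tape_mid 0.76 [384. 165.] [0.4962 0.4275 0.012 ]
caddy_mid 0.58 [ 99. 300.] [ 0.6075 -0.4834  0.0325]
dropper_mid [(0.49, array([346., 205.,  10.,  23.]))]
syrup_mid [(0.83, array([248., 238.,  17.,  32.]))]
vial_mid [(0.84, array([220., 255.,  13.,  21.])), (0.46, array([198., 271.,  15.,  19.]))]
cup_mid [(0.62, array([199., 271.,  17.,  23.]))]
jar_mid [(0.79, array([190., 182.,  17.,  19.])), (0.79, array([234., 174.,  20.,  18.]))]
```

```bash
python3 -c "
from station import job
print(job.hand_in())"
```

```text
the job is handed in; nothing more can be done
None
```

The job is handed in: all five items look upright in their assigned compartments and the tape and yellow box were left alone, but the hand-in returned no verdict, I viewed 16 pictures against the limit of 14, and the dropper's final placing was checked by network readings only.

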